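# Draw the long model bridge shut with its turnbuckle

## Robot

A 7-joint arm with a two-finger parallel gripper is mounted at the origin on the work surface. World frame = base frame: x ahead of the robot, y to its left, z up, the work surface at z = 0. Lengths are in m, angles in rad, forces in N, time in s.
With the tool pointing down it reaches from about 0.425 to 0.825 m from the base axis. Payload 3.6 kg.
Tool frame: the origin (TCP) lies at the very end of the fingers, on their centre line; the grasp point (between the pads) lies 19 mm behind it (env.pinch_z is the z of the grasp point in the tool frame, in m); z points along the fingers, y is the line along which they close (so a half turn about z gives the same grasp; the last joint's range is limited). The gripper opens to 85 mm and grips with 20 to 120 N. Pads are 22 mm wide; open, the fingers measure 114 mm over their backs; the gripper's body (76 mm by 85 mm) begins 54 mm behind the grasp point. The pads swing forward as they close: fully open they stand 13 mm farther back than shut.
Start: joints at [-1.171, 0.615, -0.013, 1.423, 0.008, 1.103, -0.04], TCP at [0.269, 0.592, 0.231] pointing down, gripper open.
Joint ranges: [-3.12, 3.12], [-0.3, 2.06], [-1.34, 1.32], [0.26, 2.42], [-1.36, 4.5], [0.01, 1.98], [-2.84, 2.84]. Speed limits (rad/s): [2.79, 2.79, 3.14, 3.14, 3.14, 3.14, 3.14].

## Interface

Orientations are given as [roll, pitch, yaw] about the fixed x, y, z axes, in that order (R = Rz(yaw) Ry(pitch) Rx(roll)).
In Python, from rig import env, capture, spotter gives the robot as it stands.
- The arm moves only by the shell command python3 -m jog 'ROWS' [OPENING]. ROWS is JSON, a list of rows, each a list of 6 numbers: the shift along the tool's x, y, z in units of 30 mm (1.0 is 30 mm), then the turn, a rotation vector about the tool's x, y, z in rad. In form: [[tx, ty, tz, wx, wy, wz], ...]. A call has 1 to 5 rows; each row shifts and turns the commanded pose from where the row before left it, along the tool's axes as they then stand; what a row does not reach is not made up. A row lasts 1/10 s, in which the tool goes at most 50 mm and 8.59 degrees, less where a joint would pass 70% of its speed; a pose out of reach is approached as far as the arm can. A call is refused whole if a number of a shift passes 1 or a number of a turn 0.15, either way. A call with a gripper value outside its range is refused whole. OPENING is the finger opening in mm, from 0 to 85.4, set as the call begins (- or left out, the last holds). The fingers move at their own pace and stop on an object; the grip force is fixed at half the most. Time passes only in rows, so rows that do not move let the fingers close. It gives the time, the measured TCP pose, the force, the opening and the grip force at its end, in the units of the state.
- env.read_state(): the state, without advancing time (a new reading comes with each control period).
- capture(name): name is "scene" or "top" or "wrist"; returns a dict with "frame" (480x640x3 uint8, red, green, blue), "mtx" (3x3 intrinsics, pixels), "rvec" (rotation vector, rad) and "tvec" (3), from world to camera coordinates, as OpenCV has them. Camera axes: x right, y down, z forward; pixel columns grow to the right and rows downward; lengths in m; the calibration is good to about 2 mm. A picture is of the moment at which its call begins. There is no depth.
- env.hand_in(): hands the job in; it is judged then, once.
Trained networks look in the newest picture that a camera, given by its name, has taken for a name from the list of things; names that differ only in an ending like _2 or _b are one class to them, and where a whole thing is asked for, a point or a joint stands for the part that bears it (a point fixed in the world has none). Each returns a list of dicts, best first, with "p" (0 to 1); they miss things now and then, are a little off and sometimes report something else, mostly with a low value. They report only what shows in the picture. A call takes as long as a camera call.
- spotter.cut_out(target, camera): "pixels" (480x640 bool, what is visible of it).
- spotter.pinpoint(target, camera): "location" ([x, y, z] in m, in world coordinates, good to about 4 mm: a listed point, or the origin of a listed thing).
The state is a dict: "time": time; "joints": joint angles; "qd": joint speeds; "effort": joint torques, N m; "tool_pos": TCP position; "eef_rot": TCP orientation; "ft_force": force on the tool from outside, world axes, zero at the start; "moment": the same for the moment, N m; "gripper_width": finger opening in m; "finger_force": force on a finger pad.
Only numpy, scipy, OpenCV 4.12 (cv2) and the standard library are available. Lean on these libraries where they do the work, as an engineer would, in place of code of your own. Each camera call takes 0.05 s, during which the arm holds its last target. There are 200 camera calls.

## Task

On the school desk stand two wooden model bridges, each with a steel turnbuckle between its two towers. On the longer bridge, swing the bar of the turnbuckle from the robot's side up over the top to the far side, until the sleeve is fully home and the two halves of the deck meet. Leave the shorter bridge's turnbuckle as it is, and let go of the bar.

Things in the scene. Friction and masses are not known exactly. Their poses are not given: they have to be found in the camera images.
- long_bridge: The longer of two wooden model bridges, fixed to the desk: base 130 x 280 x 16 mm, towers 117 mm high at its ends. Origin under the base's centre, on the desk; y runs along the bridge, x across it, away from the robot (yaw within 0.3 rad), z up. The turnbuckle's steel sleeve, 96 mm long, 30 mm thick, joins the towers' threaded rods; its axis is along y, 85 mm above the desk, at x = 0.
- long_grip (a point): Centre of the dark grip at the end of the long bridge's turnbuckle bar: a steel drum, diameter 20 mm, 26 mm long along the bridge's y; its flat ends face along the bridge and can be pinched from above, and it can turn between the fingers as they follow the arc. It is 90 mm from the sleeve's axis, in the plane y = 0 of the bridge, on a bar 9 mm thick. Room around it is clear.
- long_sleeve (a joint): Turn of the long bridge's sleeve and bar, rad. 0: slack, bar leaning 1.047 (60 degrees) from upright to the robot's side (bridge -x); 1.047: upright; 2.094: home at a stop, leaning 60 degrees to the far side, deck halves meeting. Starts at 0 to 0.4. Each rad draws both towers in by 6 mm (gap 25 mm at 0). Takes 2 to 3 N at the grip; stays where it is left.
- short_grip (a point): Centre of the grip (16 mm thick, 18 mm long) on the bar of the other turnbuckle, that of the shorter bridge (base 190 mm long, sleeve 60 mm long, bar 55 mm from axis to grip). Not to be turned.

How it is judged:
By the outcome, as a careful person would: the job done as asked, in the order asked, and still so for the second after the job is handed in, with the robot touching nothing.
It also fails if it takes over 38 s, if anything falls off the work surface, if the arm or the gripper's body presses on something with over 40 N, if the wrist force passes 120 N, or if a joint passes its speed limit or range.

## Working session

There is one attempt and no reset: what is moved stays moved. The work goes in short steps, Python scripts to look and compute and a shell command to move; the robot and the scene stay as the last step left them, time stands still between calls to the robot, and variables do not carry over. Pictures are saved under pics/ and viewed, at most 10 in all, crops included, and the job is handed in when it is done.

```bash
ls; mkdir -p pics
python3 - <<'E'
from rig import env,capture,spotter
import cv2,numpy as np
ims=[]
for c in("scene","top"):
    d=capture(c); ims.append(d["frame"])
    for t in("long_grip","long_bridge","short_grip"):
        for r in spotter.pinpoint(t,c)[:2]: print(c,t,round(r["p"],2),np.round(r["location"],3))
    cv2.imwrite(f"pics/{c}.png",d["frame"][...,::-1])
s=env.read_state();print({k:np.round(v,3) for k,v in s.items()},env.pinch_z)
E
```

```text
pics
scene long_grip 0.97 [ 0.455 -0.174  0.133]
scene long_bridge 0.64 [ 0.531 -0.167  0.001]
scene short_grip 0.76 [0.555 0.189 0.141]
top long_grip 0.95 [ 0.455 -0.175  0.133]
top long_bridge 0.91 [ 0.528 -0.171  0.004]
top short_grip 0.64 [0.552 0.184 0.141]
{'time': np.float64(0.4), 'joints': array([-1.171,  0.615, -0.013,  1.424,  0.008,  1.103, -0.04 ]), 'qd': array([ 0.001, -0.002,  0.002, -0.003, -0.002, -0.001, -0.   ]), 'effort': array([-1.0000e-03, -4.6851e+01,  2.5900e-01, -1.7104e+01,  1.0000e-02,
        4.0000e-03, -0.0000e+00]), 'tool_pos': array([0.269, 0.592, 0.231]), 'eef_rot': array([-3.141, -0.   ,  2.715]), 'ft_force': array([ 0.615, -0.541, -0.535]), 'moment': array([-0.017, -0.026,  0.013]), 'finger_force': np.float64(0.0), 'gripper_width': np.float64(0.086)} -0.0187
```

View pics/top.png

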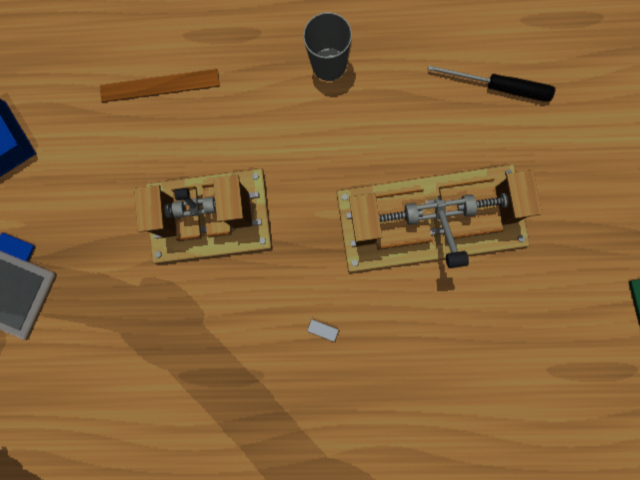

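View pics/scene.png

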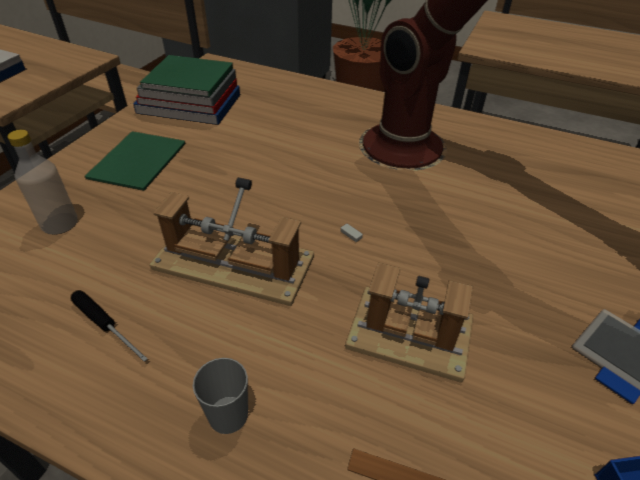

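Run:
```python
from rig import env,capture,spotter
import cv2,numpy as np
d=capture("top")
R=cv2.Rodrigues(np.array(d["rvec"]))[0]; print(np.round(-R.T@np.ravel(d["tvec"]),3))
for t in("long_bridge","long_sleeve","long_grip"):
    for r in spotter.cut_out(t,"top")[:1]:
        m=r["pixels"]; ys,xs=np.nonzero(m)
        print(t,r["p"],m.sum(),xs.min(),xs.max(),ys.min(),ys.max(),cv2.minAreaRect(np.c_[xs,ys].astype(np.float32)))
```

```text
[ 0.403 -0.028  0.802]
long_bridge 0.64 16170 337 541 164 271 ((441.35186767578125, 221.06639099121094), (93.71609497070312, 200.98580932617188), 81.79764556884766)
long_sleeve 0.59 1653 405 475 194 267 ((443.54388427734375, 232.7371063232422), (70.78492736816406, 70.57434844970703), 83.0887680053711)
long_grip 0.69 1500 406 475 194 267 ((443.97650146484375, 232.5675811767578), (70.60818481445312, 70.38423156738281), 82.64761352539062)
```

The top view shows the long bridge at right (base corners about (350,271), (527,245), (338,190) and (515,166)). Its grip is at (457,259), leaning to the robot's side. The scene view agrees, and shows the short bridge (bar upright, grip at (422,285)) and clear room around the long grip. I'll compute the yaw from the corners and turn the tool to world-aligned axes first.

```bash
python3 - <<'E'
from rig import env,capture
import cv2,numpy as np
d=capture("top");R=cv2.Rodrigues(np.array(d["rvec"]))[0];C=-R.T@np.ravel(d["tvec"])
def P(u,v,z):
    r=R.T@np.linalg.inv(d["mtx"])@[u,v,1];return C+r*(z-C[2])/r[2]
p=[P(*q,.016) for q in((350,271),(527,245),(515,166),(338,190))]
print(np.round(p,3),np.mean(p,0))
for a,b in((1,0),(2,3)): e=p[b]-p[a];print(np.linalg.norm(e),np.arctan2(-e[0],e[1]))
for a,b in((1,2),(0,3)): e=p[b]-p[a];print(np.linalg.norm(e),np.arctan2(e[1],e[0]))
print(P(457,259,.133))
E
Z='[0,0,0,0,0,0.15]'; python3 -m jog '[[0,0,0,0,0,0.15],[0,0,0,0,0,0.15],[0,0,0,0,0,0.15],[0,0,0,0,0,0.15]]' 85
python3 -m jog '[[0,0,0,0,0,0.15],[0,0,0,0,0,0.15],[0,0,0,0,0,0.15],[0,0,0,0,0,0.094]]'
python3 -m jog '[[-1,0.5,0,0,0,0],[-1,0.5,0,0,0,0],[-1,0.5,0,0,0,0],[-1,0.5,0,0,0,0],[-1,0.5,0,0,0,0]]'
```

```text
[[ 0.451 -0.039  0.016]
 [ 0.484 -0.309  0.016]
 [ 0.608 -0.3    0.016]
 [ 0.579 -0.024  0.016]] [ 0.5307172  -0.16817693  0.016     ]
0.2719636289382547 0.1214833978276247
0.27698711839337914 0.10547857285221657
0.12407794867456605 0.07764398361697991
0.12839246423061018 0.11798047541880619
[ 0.45648801 -0.17690555  0.133     ]
time: 1.05
tool_pos: [0.269, 0.5917, 0.2314]
eef_rot: [-3.142, -0.0, 2.109]
ft_force: [0.0, 0.4, 0.9]
gripper_width: 0.0851
finger_force: 0.0
time: 1.45
tool_pos: [0.2688, 0.5918, 0.2313]
eef_rot: [-3.142, -0.0, 1.566]
ft_force: [-0.3, 0.1, -0.7]
gripper_width: 0.0851
finger_force: 0.0
time: 1.95
tool_pos: [0.3445, 0.4406, 0.2315]
eef_rot: [3.141, -0.0, 1.571]
ft_force: [0.6, 0.7, 0.3]
gripper_width: 0.0846
finger_force: 0.0
```

The base measures 0.275 x 0.126 m against 0.280 x 0.130, so the positions hold. Yaw is about 0.11 and the centre (0.531, -0.168). Moving to above the grip.

```bash
python3 -m jog '[[-1,0.5,0,0,0,0],[-1,0.5,0,0,0,0],[-1,0.5,0,0,0,0],[-1,0.5,0,0,0,0],[-1,0.5,0,0,0,0]]' >/dev/null
python3 -m jog '[[-1,0.5,0,0,0,0],[-1,0.5,0,0,0,0],[-1,0.2,0,0,0,0],[-1,0,0,0,0,0],[-1,0,0,0,0,0]]' |grep pos
python3 -m jog '[[-1,0,0,0,0,0],[-1,0,0,0,0,0],[-1,0,0,0,0,0],[-1,0,0,0,0,0],[-1,0,0,0,0,0]]' >/dev/null
python3 -m jog '[[-1,0,0,0,0,0],[-1,0,0,0,0,0],[-1,0,0,0,0,0],[-1,0,0,0,0,0],[-0.8,0,0,0,0,0]]' |grep pos
python3 -m jog '[[0,0,0,0,0,0.15],[0,0,0,0,0,0.15],[0,0,0,0,0,0.15],[0,0,0,0,0,0.15],[0,0,0,0,0,0.15]]' >/dev/null
python3 -m jog '[[0,0,0,0,0,0.15],[0,0,0,0,0,0.15],[0,0,0,0,0,0.15],[0,0,0,0,0,0.15],[0,0,0,0,0,0.11]]' 60
python3 - <<'E'
from rig import env,capture,spotter
import cv2,numpy as np
for c in("wrist","top"):
    d=capture(c); cv2.imwrite(f"pics/{c}2.png",d["frame"][...,::-1])
    for t in("long_grip","long_bridge"):
        for r in spotter.pinpoint(t,c)[:1]: print(c,t,round(r["p"],2),np.round(r["location"],4))
print(env.read_state()["joints"],env.read_state()["tool_pos"])
E
```

```text
tool_pos: [0.4553, 0.1404, 0.2315]
tool_pos: [0.455, -0.1543, 0.2317]
time: 4.95
tool_pos: [0.4553, -0.1521, 0.2315]
eef_rot: [-3.142, -0.0, 0.106]
ft_force: [0.7, 0.5, 0.2]
gripper_width: 0.0601
finger_force: 0.0
wrist long_grip 0.58 [ 0.4554 -0.1739  0.1303]
wrist long_bridge 0.55 [ 0.5314 -0.1695  0.0013]
top long_bridge 0.96 [ 0.5301 -0.1683  0.0044]
[-0.29139113  0.45108589  0.82729912  1.91488855 -0.40575771  0.95029763
 -0.73017925] [ 0.45512342 -0.15227533  0.23141527]
```

View pics/wrist2.png

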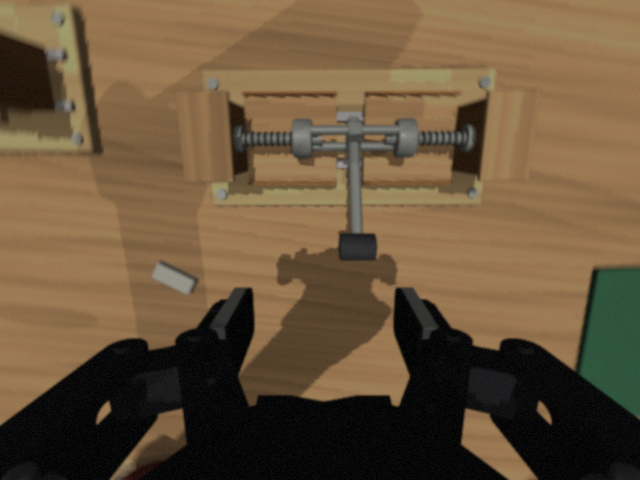

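The wrist view shows the bridge level in the picture, so the yaw is right. The grip is at (357,246), about 22 mm to the tool's +y. Shift, descend, then check.

```bash
python3 -m jog '[[-0.07,0.75,0,0,0,0],[0,0,1,0,0,0],[0,0,1,0,0,0],[0,0,0.9,0,0,0],[0,0,0,0,0,0]]'
python3 - <<'E'
from rig import env,capture,spotter
import cv2,numpy as np
d=capture("wrist"); cv2.imwrite("pics/w3.png",d["frame"][...,::-1])
for r in spotter.pinpoint("long_grip","wrist")[:1]: print(round(r["p"],2),np.round(r["location"],4))
E
```

```text
time: 5.75
tool_pos: [0.4534, -0.1737, 0.1417]
eef_rot: [-3.138, 0.006, 0.111]
ft_force: [-0.2, -0.3, -0.2]
gripper_width: 0.06
finger_force: 0.0
0.92 [ 0.456  -0.1778  0.1292]
```

View pics/w3.png

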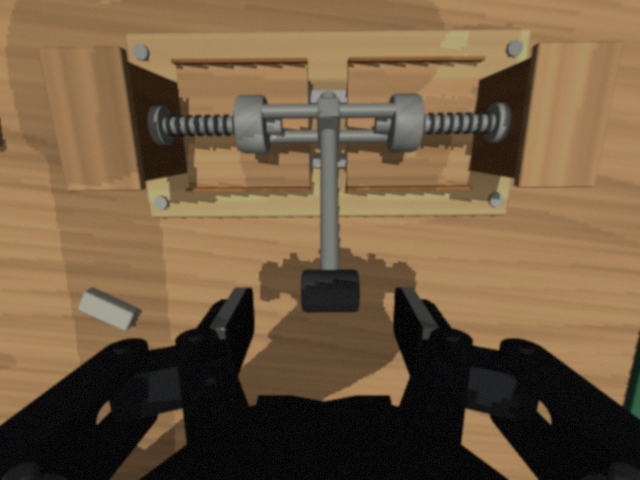

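The grip at (330,290) is nearly centred between the fingertips (midpoint about col 324). I'll nudge, go down 30 mm and close.

```bash
python3 -m jog '[[0.07,0.08,0.5,0,0,0],[0,0,0.5,0,0,0],[0,0,0,0,0,0]]'
python3 -m jog '[[0,0,0,0,0,0],[0,0,0,0,0,0],[0,0,0,0,0,0],[0,0,0,0,0,0],[0,0,0,0,0,0]]' 0
python3 - <<'E'
from rig import env,capture
import cv2
for c in("wrist",): cv2.imwrite(f"pics/{c}4.png",capture(c)["frame"][...,::-1])
E
```

```text
time: 6.15
tool_pos: [0.4575, -0.1767, 0.1135]
eef_rot: [-3.141, 0.001, 0.111]
ft_force: [-0.2, 0.1, -0.0]
gripper_width: 0.0596
finger_force: 0.0
time: 6.65
tool_pos: [0.4577, -0.176, 0.1147]
eef_rot: [-3.139, -0.0, 0.112]
ft_force: [-2.2, 4.1, 4.5]
gripper_width: 0.0249
finger_force: 59.8
```

View pics/wrist4.png

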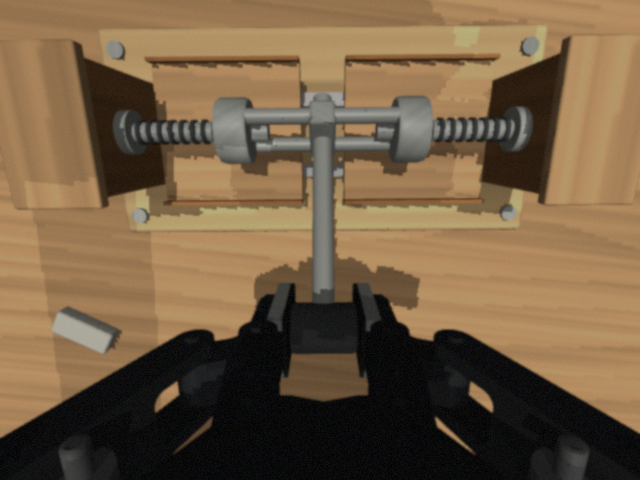

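The drum sits at (323,327) between the pads, opening 25 mm, grip force 60 N, so the grip is secure. Following the arc in roughly 10° rows.

```bash
python3 -m jog '[[0.23,0,-0.32,0,0,0],[0.37,0,-0.37,0,0,0],[0.43,0,-0.30,0,0,0],[0,0,0,0,0,0]]'
```

```text
time: 7.1
tool_pos: [0.4865, -0.1725, 0.143]
eef_rot: [-3.139, 0.006, 0.112]
ft_force: [-4.3, 2.9, -0.5]
gripper_width: 0.0245
finger_force: 60.3
```

```bash
python3 -m jog '[[0.47,0,-0.22,0,0,0],[0.51,0,-0.13,0,0,0],[0.52,0,-0.05,0,0,0],[0,0,0,0,0,0]]'
python3 -m jog '[[0.52,0,0.05,0,0,0],[0.51,0,0.13,0,0,0],[0,0,0,0,0,0]]'
```

```text
time: 7.5
tool_pos: [0.5319, -0.1671, 0.1547]
eef_rot: [-3.138, 0.005, 0.112]
ft_force: [-3.8, 5.2, -0.3]
gripper_width: 0.0249
finger_force: 58.7
time: 7.8
tool_pos: [0.5635, -0.1633, 0.1492]
eef_rot: [-3.138, 0.003, 0.113]
ft_force: [-2.5, 5.0, -0.1]
gripper_width: 0.0246
finger_force: 58.7
```

```bash
python3 -m jog '[[0.47,0,0.22,0,0,0],[0.43,0,0.30,0,0,0],[0.37,0,0.37,0,0,0],[0,0,0,0,0,0]]'
python3 -m jog '[[0.30,0,0.43,0,0,0],[0.07,0,0.12,0,0,0],[0,0,0,0,0,0],[0,0,0,0,0,0]]'
```

```text
time: 8.2
tool_pos: [0.6027, -0.1586, 0.123]
eef_rot: [-3.139, -0.0, 0.113]
ft_force: [-0.9, 6.4, 2.5]
gripper_width: 0.025
finger_force: 61.7
time: 8.6
tool_pos: [0.6136, -0.1572, 0.1077]
eef_rot: [-3.138, -0.002, 0.112]
ft_force: [-1.0, 6.4, 2.7]
gripper_width: 0.0248
finger_force: 63.3
```

No clear stop force yet, so I'll press on along the tangent until the force rises.

```bash
python3 -m jog '[[0.06,0,0.1,0,0,0],[0,0,0,0,0,0],[0,0,0,0,0,0]]'
python3 -m jog '[[0.05,0,0.1,0,0,0],[0,0,0,0,0,0],[0,0,0,0,0,0]]'
python3 - <<'E'
from rig import env,capture,spotter
import cv2,numpy as np
for c in("scene","top"):
    d=capture(c); cv2.imwrite(f"pics/{c}5.png",d["frame"][...,::-1])
    for r in spotter.pinpoint("long_grip",c)[:1]: print(round(r["p"],2),np.round(r["location"],4))
E
```

```text
time: 8.9
tool_pos: [0.6152, -0.1571, 0.1049]
eef_rot: [-3.138, -0.002, 0.113]
ft_force: [-1.0, 6.2, 3.4]
gripper_width: 0.0247
finger_force: 63.2
time: 9.2
tool_pos: [0.6168, -0.1569, 0.102]
eef_rot: [-3.138, -0.002, 0.113]
ft_force: [-1.5, 6.5, 3.4]
gripper_width: 0.0248
finger_force: 63.4
0.71 [ 0.6038 -0.16    0.1314]
```

Run:
```python
import cv2,numpy as np
from rig import capture
w=capture("wrist")["frame"][...,::-1]
s=cv2.imread("pics/scene5.png")[150:330,130:340]
cv2.imwrite("pics/m6.png",np.hstack([cv2.resize(w,(400,300)),cv2.resize(s,(350,300))]))
```

```text
(no output)
```

View pics/m6.png

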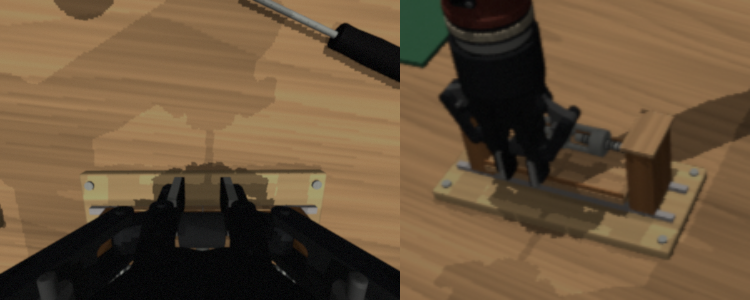

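The drum, at (203,235) in the left half, now sits well behind the pad tips. The fingers have slid past it, so the bar is probably at the stop. I'll release, rise and measure.

```bash
python3 -m jog '[[0,0,0,0,0,0],[0,0,0,0,0,0],[0,0,0,0,0,0]]' 60
python3 -m jog '[[0,0,-1,0,0,0],[0,0,-1,0,0,0],[0,0,-1,0,0,0],[-1,0,-0.5,0,0,0],[-1,0,0,0,0,0]]'
python3 -m jog '[[-1,0,0,0,0,0],[-1,0,0,0,0,0],[-1,0,0,0,0,0],[-1,0,0,0,0,0],[0,0,0,0,0,0]]' | grep pos
python3 - <<'E'
from rig import env,capture,spotter
import cv2,numpy as np
for c in("scene","top","wrist"):
    d=capture(c); cv2.imwrite(f"pics/{c}7.png",d["frame"][...,::-1])
    for r in spotter.pinpoint("long_grip",c)[:1]: print(c,round(r["p"],2),np.round(r["location"],4))
s=cv2.imread("pics/scene7.png")[150:330,130:340]
cv2.imwrite("pics/m8.png",np.hstack([cv2.resize(cv2.imread("pics/wrist7.png"),(400,300)),cv2.resize(s,(350,300))]))
E
```

```text
time: 9.75
tool_pos: [0.6165, -0.1614, 0.102]
eef_rot: [3.139, -0.002, 0.109]
ft_force: [0.6, -0.3, 0.8]
gripper_width: 0.0599
finger_force: 0.0
time: 10.25
tool_pos: [0.5577, -0.1685, 0.2092]
eef_rot: [3.136, -0.006, 0.111]
ft_force: [-0.6, -0.5, 0.1]
gripper_width: 0.0602
finger_force: 0.0
tool_pos: [0.4328, -0.1812, 0.2069]
scene 0.68 [ 0.605  -0.1585  0.1333]
top 0.71 [ 0.6073 -0.154   0.1307]
```

View pics/m8.png

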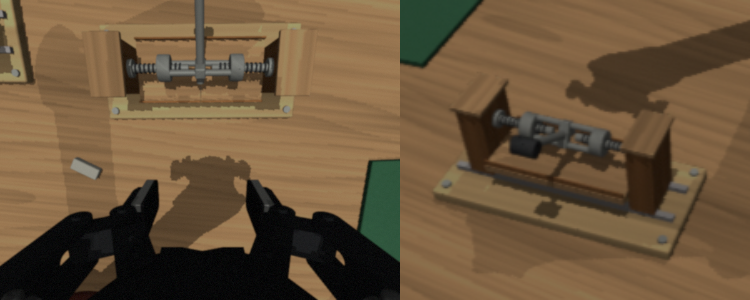

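The deck halves look met in both views, and the grip lies on the far side at about (0.606, -0.156, 0.132), roughly 58-60°. That leaves a few degrees uncertain, so I'll press down on the drum with shut fingers to be sure it's at the stop.

```bash
python3 -m jog '[[1,0,0,0,0,0],[1,-0.12,0,0,0,0],[1,0,0,0,0,0],[1,0,0,0,0,0],[1,0,0,0,0,0]]' 0 | grep pos
python3 -m jog '[[0.85,0,0,0,0,0],[0,0,1,0,0,0],[0,0,0.8,0,0,0],[0,0,0,0,0,0]]'
python3 -m jog '[[0,0,0.2,0,0,0],[0,0,0,0,0,0]]'|egrep 'pos|ft'
python3 -m jog '[[0,0,0.15,0,0,0],[0,0,0,0,0,0]]'|egrep 'pos|ft'
```

```text
tool_pos: [0.5879, -0.1585, 0.2058]
time: 11.95
tool_pos: [0.6098, -0.1544, 0.1481]
eef_rot: [-3.138, 0.007, 0.112]
ft_force: [-0.2, 0.3, -1.2]
gripper_width: 0.0001
finger_force: 0.0
tool_pos: [0.6118, -0.1566, 0.1468]
ft_force: [0.5, 0.6, -0.4]
tool_pos: [0.6125, -0.1569, 0.1431]
ft_force: [1.0, 0.2, 1.3]
```

```bash
python3 -m jog '[[0,0,0.1,0,0,0],[0,0,0,0,0,0]]'|egrep 'pos|ft'
python3 -m jog '[[0,0,0.1,0,0,0],[0,0,0,0,0,0]]'|egrep 'pos|ft'
```

```text
tool_pos: [0.6131, -0.1566, 0.1401]
ft_force: [2.5, -0.7, 3.8]
tool_pos: [0.6132, -0.1567, 0.1397]
ft_force: [0.2, 2.2, 15.5]
```

Force rose to 15.5 N with no motion, and the drum's top is at 0.140 m, which is the home height (0.130 + 0.010). It's at the stop. Retracting.

```bash
python3 -m jog '[[0,0,-0.5,0,0,0],[0,0,-1,0,0,0],[0,0,-1,0,0,0],[0,0,-0.5,0,0,0],[0,0,0,0,0,0]]'
python3 - <<'E'
from rig import env,capture,spotter
import cv2,numpy as np
d=capture("scene"); cv2.imwrite("pics/s9.png",cv2.resize(d["frame"][150:400,130:490,::-1],(720,500)))
for t in("long_grip","short_grip"):
  for r in spotter.pinpoint(t,"scene")[:1]: print(t,round(r["p"],2),np.round(r["location"],4))
E
```

```text
time: 13.25
tool_pos: [0.6112, -0.1573, 0.228]
eef_rot: [3.14, -0.002, 0.11]
ft_force: [0.5, 0.2, -0.1]
gripper_width: -0.0004
finger_force: 0.0
short_grip 0.81 [0.5587 0.1898 0.1373]
```

View pics/s9.png

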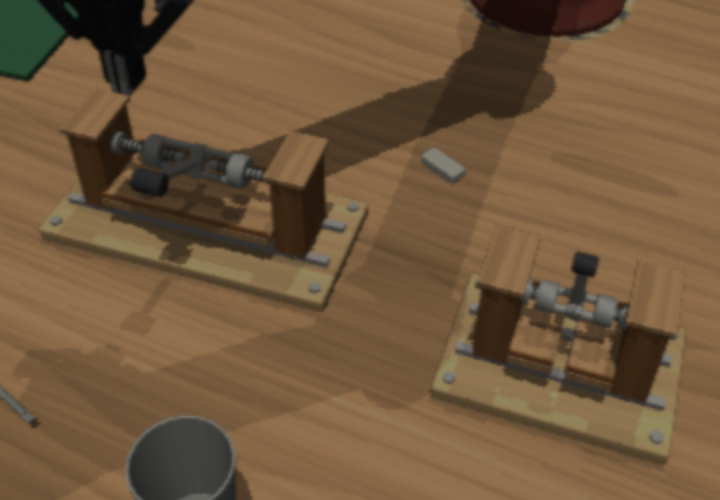

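The long bridge's bar lies on the far side (grip at (150,181)) with the deck closed. The short bridge is untouched (grip at (585,264)) and the gripper is clear.

```bash
python3 -c "
from rig import env
print(env.hand_in())"
```

```text
the job is handed in; nothing more can be done
None
```

The long bridge's turnbuckle bar is over on the far side and at its stop (it held against a 15 N push), the deck halves look met, the bar is released, the short bridge was not touched, and the job was handed in at about 13 s.

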